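# Rack the red-capped paints by colour

### The arm

A 7-joint arm with a two-finger parallel gripper is mounted at the origin on the work surface. World frame = base frame: x ahead of the robot, y to its left, z up, the work surface at z = 0. Lengths are in m, angles in rad, forces in N, time in s.
With the tool pointing down it reaches from about 0.4 to 0.9 m from the base axis. Payload 5.6 kg.
Tool frame: the origin (TCP) lies midway between the tips of the shut fingers; the grasp point (between the pads) lies 19 mm behind it; y points along the fingers, z is the direction in which the jaws open and shut, and the axes are right-handed (so a half turn about y gives the same grasp; the last joint's range is limited). The gripper opens to 92 mm and grips with 3 to 60 N. Pads are 20 mm wide; open, the fingers measure 128 mm over their backs; the gripper's body (75 mm by 189 mm) begins 69 mm behind the grasp point.
Start: joints at [1.215, 0.468, -0.012, 1.603, 0.006, 1.071, -0.056], TCP at [0.2, -0.618, 0.215] pointing down, gripper open.
Joint ranges: [-2.53, 2.53], [-0.31, 2.02], [-1.57, 1.55], [0.28, 2.44], [-1.29, 4.43], [0.15, 1.84], [-2.92, 2.92]. Speed limits (rad/s): [2.57, 2.57, 3.14, 3.14, 3.14, 3.14, 3.14].

### API

Orientations are given as a 3x3 rotation matrix whose columns are the frame's x, y, z axes.
In Python, from station import env, effector, solver, viewer, workorder, search_frame, tip_of gives the robot as it stands. Calls block until the motion is done:
- env.reach(position, orientation): joint-space move of the TCP to a pose.
- env.movel(position, frame=None, rate=0.15): straight line of the TCP; frame=None keeps the orientation; rate is the mean speed in m/s.
- env.goto_joints(angles): joint-space move.
- effector.release() and effector.grasp(squeeze=None): open the fingers fully, or close them until they stop; squeeze is the grip in N (None keeps the last).
- env.pause(seconds).
- solver.inverse_kinematics(position, orientation): joint angles nearest the present ones, or None.
- env.sense(): the state.
- viewer.read_camera(name): name is "scene" or "top" or "wrist"; returns (picture, depth): 384x512x3 uint8, red, green, blue; 384x512 float32, m along the optical axis (not along the pixel's ray), 0 where there is no reading.
- viewer.camera_info(name): a dict with "intrinsics" (3x3 intrinsics, pixels), "dist_coeffs" ([k1, k2, p1, p2, k3] as OpenCV has them; the pictures are not rectified), "eye" and "rotation" of the camera in the world; the wrist camera has in their place "T_tool_cam" (4x4, takes a point from camera to tool coordinates, whose origin is the TCP and whose axes are the tool frame's). Camera axes: x right, y up, looking along -z (the intrinsics and any distortion apply to the point x, -y, -z); pixel columns grow to the right and rows downward; lengths in m; the calibration is good to about 2 mm. A picture is of the moment at which its call begins: read the wrist's pose just before it. camera_info takes no time and is no camera call.
A pose or a line that the arm cannot do raises env.PlanningError and nothing moves.
- workorder.finish_job(): hands the job in, once; it reports no verdict.
Trained networks look in the newest picture that a camera, given by its name, has taken for a name from the list of things; names that differ only in an ending like _2 or _b are one class to them, and where a whole thing is asked for, a point or a joint stands for the part that bears it (a point fixed in the world has none). Each returns a list of dicts, best first, with "score" (0 to 1); they miss things now and then, are a little off and sometimes report something else, mostly with a low value. They report only what shows in the picture. A call takes as long as a camera call.
- search_frame(camera, name): "at" ([x, y, z] in m, in world coordinates, good to about 4 mm: the middle of the surface that is visible of it).
- tip_of(camera, name): "at" ([x, y, z] in m, in world coordinates, good to about 4 mm: a listed point, or the origin of a listed thing).
The state is a dict: "t": time; "joint_positions": joint angles; "joint_velocities": joint speeds; "tau": joint torques, N m; "ee_pos": TCP position; "tcp_rot": TCP orientation; "wrist_force": force on the tool from outside, world axes, zero at the start; "moment": the same for the moment, N m; "gripper_width": finger opening in m.
Only numpy, scipy, OpenCV 4.12 (cv2) and the standard library are available. Lean on these libraries where they do the work, as an engineer would, in place of code of your own. Each camera call takes 0.05 s, during which the arm holds its last target. There are 200 camera calls.

### The job

Tidy the miniature-painting table: put each of the four loose red-capped paint bottles back in the empty cell of the tray that holds its own colour, standing upright on the cell floor. Set them down rather than dropping them in, and do not knock any of them over. The two black-capped washes are still in use: leave them standing where they are.

Things in the scene. Friction and masses are not known exactly. Their poses are not given: they have to be found in the camera images.
- paint_yellow: Loose yellow paint with a RED cap: upright round dropper bottle, about 45 g: straight body 30 mm across up to 58 mm (grip it there, about 50 mm up), shoulder, red cap 17 mm across from 66 mm, tip at 94 mm. Origin: centre of the underside, z up. Belongs in the empty cell of the yellow tray. Round, so its yaw does not matter.
- paint_blue: Loose blue paint with a RED cap: upright round dropper bottle, about 45 g: straight body 30 mm across up to 58 mm (grip it there, about 50 mm up), shoulder, red cap 17 mm across from 66 mm, tip at 94 mm. Origin: centre of the underside, z up. Belongs in the empty cell of the blue tray. Round, so its yaw does not matter.
- paint_green: Loose green paint with a RED cap: upright round dropper bottle, about 45 g: straight body 30 mm across up to 58 mm (grip it there, about 50 mm up), shoulder, red cap 17 mm across from 66 mm, tip at 94 mm. Origin: centre of the underside, z up. Belongs in the empty cell of the green tray. Round, so its yaw does not matter.
- paint_white: Loose white paint with a RED cap: upright round dropper bottle, about 45 g: straight body 30 mm across up to 58 mm (grip it there, about 50 mm up), shoulder, red cap 17 mm across from 66 mm, tip at 94 mm. Origin: centre of the underside, z up. Belongs in the empty cell of the white tray. Round, so its yaw does not matter.
- wash_blue: Loose blue wash with a BLACK cap, to be left alone: upright round dropper bottle, about 45 g: straight body 30 mm across up to 58 mm (grip it there, about 50 mm up), shoulder, black cap 17 mm across from 66 mm, tip at 94 mm. Origin: centre of the underside, z up. Same size as the red-capped ones.
- wash_yellow: Loose yellow wash with a BLACK cap, to be left alone: upright round dropper bottle, about 45 g: straight body 30 mm across up to 58 mm (grip it there, about 50 mm up), shoulder, black cap 17 mm across from 66 mm, tip at 94 mm. Origin: centre of the underside, z up. Same size as the red-capped ones.
- tray_yellow: Plywood tray for yellow paints, fixed: 160 (x) by 56 mm (y), 22 mm high, floor 4 mm thick; three 48 mm square cells in a row along x. EMPTY cell centre at x -52 mm (near end); fixed yellow red-capped stock bottles, shaped like the loose ones, at x 0 and +52 mm. Origin: centre of the underside, on the table; x points away from the robot (to 9 degrees), z up.
- tray_blue: Plywood tray for blue paints, fixed: 160 (x) by 56 mm (y), 22 mm high, floor 4 mm thick; three 48 mm square cells in a row along x. EMPTY cell centre at x +52 mm (far end); fixed blue red-capped stock bottles, shaped like the loose ones, at x -52 mm and 0. Origin: centre of the underside, on the table; x points away from the robot (to 9 degrees), z up.
- tray_green: Plywood tray for green paints, fixed: 160 (x) by 56 mm (y), 22 mm high, floor 4 mm thick; three 48 mm square cells in a row along x. EMPTY cell centre at x 0 (middle); fixed green red-capped stock bottles, shaped like the loose ones, at x -52 and +52 mm. Origin: centre of the underside, on the table; x points away from the robot (to 9 degrees), z up.
- tray_white: Plywood tray for white paints, fixed: 160 (x) by 56 mm (y), 22 mm high, floor 4 mm thick; three 48 mm square cells in a row along x. EMPTY cell centre at x -52 mm (near end); fixed white red-capped stock bottles, shaped like the loose ones, at x 0 and +52 mm. Origin: centre of the underside, on the table; x points away from the robot (to 9 degrees), z up.

How it is judged:
At the end, for the whole second after the job is handed in: Each loose red-capped bottle rests released in the empty cell of its colour's tray: within 12 mm of the cell centre along each tray axis, less than 5 mm above the cell floor, tilt under 0.12 rad; both black-capped ones upright, at rest, within 25 mm of their start (x of paint_yellow in the frame of tray_yellow between -0.064 and -0.04 m and y of paint_yellow in the frame of tray_yellow between -0.012 and 0.012 m and z of paint_yellow in the frame of tray_yellow between 0 and 0.009 m and angle between each of paint_yellow, paint_blue, paint_green, paint_white, wash_blue, wash_yellow's own z axis and vertical below 0.12 rad and linear speed of each of paint_yellow, paint_blue, paint_green, paint_white, wash_blue, wash_yellow below 0.02 m/s and angular speed of each of paint_yellow, paint_blue, paint_green, paint_white below 0.2 rad/s and x of paint_blue in the frame of tray_blue between 0.04 and 0.064 m and y of paint_blue in the frame of tray_blue between -0.012 and 0.012 m and z of paint_blue in the frame of tray_blue between 0 and 0.009 m and x of paint_green in the frame of tray_green between -0.012 and 0.012 m and y of paint_green in the frame of tray_green between -0.012 and 0.012 m and z of paint_green in the frame of tray_green between 0 and 0.009 m and x of paint_white in the frame of tray_white between -0.064 and -0.04 m and y of paint_white in the frame of tray_white between -0.012 and 0.012 m and z of paint_white in the frame of tray_white between 0 and 0.009 m and distance of each of wash_blue, wash_yellow from where it was at the start of the episode below 0.025 m); the robot touches nothing.
It fails at once if a black-capped bottle is moved more than 40 mm (distance of any of wash_blue, wash_yellow from where it was at the start of the episode above 0.04 m).
It fails at once if a red-capped bottle is knocked over (tilted more than 1.2 rad) (angle between any of paint_yellow, paint_blue, paint_green, paint_white's own z axis and vertical above 1.2 rad).
It fails at once if a bottle is dropped or slammed into its tray (faster than 0.7 m/s within 36 mm of the cell floor) ((z of paint_yellow in the frame of tray_yellow below 0.04 m and horizontal distance between paint_yellow and tray_yellow below 0.09 m and y of paint_yellow in the frame of tray_yellow between -0.03 and 0.03 m and linear speed of paint_yellow above 0.7 m/s) or (z of paint_blue in the frame of tray_blue below 0.04 m and horizontal distance between paint_blue and tray_blue below 0.09 m and y of paint_blue in the frame of tray_blue between -0.03 and 0.03 m and linear speed of paint_blue above 0.7 m/s) or (z of paint_green in the frame of tray_green below 0.04 m and horizontal distance between paint_green and tray_green below 0.09 m and y of paint_green in the frame of tray_green between -0.03 and 0.03 m and linear speed of paint_green above 0.7 m/s) or (z of paint_white in the frame of tray_white below 0.04 m and horizontal distance between paint_white and tray_white below 0.09 m and y of paint_white in the frame of tray_white between -0.03 and 0.03 m and linear speed of paint_white above 0.7 m/s)).
It also fails if it takes over 112 s, if anything falls off the work surface, if the arm or the gripper's body presses on something with over 40 N, if the wrist force passes 120 N, or if a joint passes its speed limit or range.

## Working session

There is one attempt and no reset: what is moved stays moved. The work goes in short steps, each a Python script; the robot and the scene stay as the last script left them, time stands still between calls to the robot, and variables do not carry over. Pictures are saved under pics/ and viewed, about 12 in all and at most 16, crops included, and the job is handed in when it is done.

```bash
ls; mkdir -p pics
python3 - <<'E'
from station import env, effector, solver, viewer, workorder, search_frame, tip_of
import cv2, numpy as np
s=env.sense(); print(s['t'],s['ee_pos'],np.round(s['tcp_rot'],3).tolist(),s['gripper_width'])
for c in ['top','scene']:
    p,d=viewer.read_camera(c); cv2.imwrite(f'pics/{c}0.png',p[:,:,::-1]); np.save(f'{c}_d.npy',d); np.save(f'{c}_p.npy',p)
    i=viewer.camera_info(c); print(c,{k:np.round(v,4).tolist() for k,v in i.items() if not isinstance(v,str)})
    for n in ['paint_yellow','paint_blue','paint_green','paint_white','wash_blue','wash_yellow','tray_yellow','tray_blue','tray_green','tray_white']:
        print(n,[(np.round(r['at'],3).tolist(),round(r['score'],2)) for r in tip_of(c,n)])
print(env.sense()['t'])
E
```

```text
pics
0.0 [ 0.19979147 -0.61793584  0.21367071] [[-0.951, -0.001, 0.308], [-0.308, 0.002, -0.951], [0.0, -1.0, -0.002]] 0.09184611510883524
top {'intrinsics': [[473.5324, 0.0, 262.4276], [0.0, 473.5324, 187.4793], [0.0, 0.0, 1.0]], 'dist_coeffs': [-0.1737, 0.0, 0.0, 0.0, 0.0], 'eye': [0.2702, 0.0091, 1.3904], 'rotation': [[0.0116, 0.9822, -0.1875], [-0.9998, 0.0141, 0.0122], [0.0146, 0.1874, 0.9822]]}
paint_yellow [([0.425, -0.12, -0.001], 0.4)]
paint_blue [([0.606, -0.365, 0.002], 0.59)]
paint_green [([0.606, 0.366, 0.003], 0.64)]
paint_white [([0.446, 0.3, 0.003], 0.42)]
wash_blue [([0.441, 0.088, 0.0], 0.58)]
wash_yellow [([0.608, 0.367, 0.001], 0.72), ([0.465, -0.274, -0.0], 0.7), ([0.591, 0.215, -0.001], 0.19), ([0.614, 0.08, -0.003], 0.16)]
tray_yellow [([0.603, -0.218, 0.003], 0.88), ([0.612, 0.079, -0.004], 0.66)]
tray_blue [([0.606, -0.066, -0.004], 0.77), ([0.468, -0.275, -0.001], 0.71)]
tray_green [([0.614, 0.08, -0.001], 0.57)]
tray_white [([0.594, 0.21, -0.0], 0.62)]
scene {'intrinsics': [[357.457, 0.0, 252.0312], [0.0, 357.457, 189.6227], [0.0, 0.0, 1.0]], 'dist_coeffs': [0.0389, 0.0, 0.0, 0.0, 0.0], 'eye': [1.0603, -0.2289, 0.6938], 'rotation': [[0.4089, -0.682, 0.6063], [0.9125, 0.2991, -0.279], [0.0089, 0.6673, 0.7447]]}
paint_yellow [([0.421, -0.12, -0.0], 0.51)]
paint_blue [([0.609, -0.368, -0.001], 0.63)]
paint_green [([0.604, 0.364, -0.004], 0.78)]
paint_white [([0.447, 0.298, 0.001], 0.56), ([0.419, -0.12, -0.002], 0.19)]
wash_blue [([0.441, 0.085, -0.004], 0.82), ([0.61, 0.078, -0.008], 0.54)]
wash_yellow [([0.467, -0.28, 0.001], 0.57)]
tray_yellow [([0.602, -0.214, -0.002], 0.59)]
tray_blue [([0.609, -0.062, -0.001], 0.56)]
tray_green [([0.612, 0.079, -0.006], 0.87)]
tray_white [([0.592, 0.213, -0.002], 0.96)]
1.1
```

View pics/top0.png

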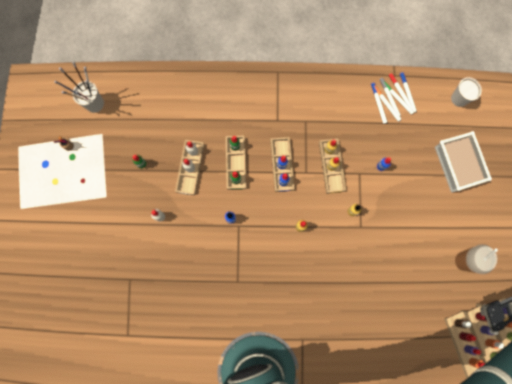

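View pics/scene0.png

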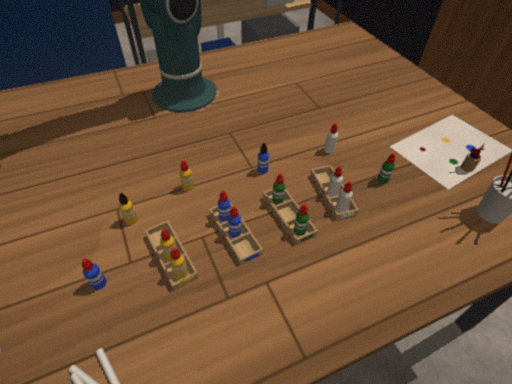

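The networks agree with both pictures. The loose bottles in the top view are green (138,160), white (157,215), yellow (302,226) and blue (385,164), with the black caps at (231,217) and (356,210). Next I'll get tray yaw and refined centres from depth.

```bash
cat > h.py <<'E'
from station import env, effector, solver, viewer, workorder, search_frame, tip_of
import cv2, numpy as np
def cloud(d, K, dist, R, e):
    v,u=np.nonzero(d>0); z=d[v,u]
    n=cv2.undistortPoints(np.c_[u,v].astype(float)[:,None],np.array(K),np.array(dist))[:,0]
    return (np.c_[n[:,0],-n[:,1],-np.ones(len(z))]*z[:,None])@np.array(R).T+np.array(e)
def wcloud(c='wrist'):
    s=env.sense(); p,d=viewer.read_camera(c); i=viewer.camera_info(c)
    T=np.eye(4); T[:3,:3]=s['tcp_rot']; T[:3,3]=s['ee_pos']; T=T@np.array(i['T_tool_cam'])
    return p,d,cloud(d,i['intrinsics'],i['dist_coeffs'],T[:3,:3],T[:3,3])
def sel(P,xy,r,lo,hi):
    return P[(np.hypot(*(P[:,:2]-xy).T)<r)&(P[:,2]>lo)&(P[:,2]<hi)]
def tray(P,xy):
    q=sel(P,xy,.11,.014,.03)
    (cx,cy),(w,h),a=cv2.minAreaRect(q[:,:2].astype(np.float32))
    if w<h: w,h,a=h,w,a+90
    return cx,cy,(a+90)%180-90,w,h,len(q)
B={'yellow':(.423,-.12),'blue':(.607,-.366),'green':(.605,.365),'white':(.446,.299),'wblue':(.441,.087),'wyellow':(.466,-.277)}
T={'yellow':(.6025,-.216),'blue':(.6075,-.064),'green':(.613,.079),'white':(.593,.2115)}
E
python3 - <<'E'
from h import *
for c in ['top','scene']:
    i=viewer.camera_info(c); P=cloud(np.load(c+'_d.npy'),i['intrinsics'],i['dist_coeffs'],i['rotation'],i['eye'])
    print(c,'table z',np.percentile(sel(P,(.5,0),.5,-.03,.01)[:,2],[5,50,95]))
    for k,v in T.items(): print('tray',k,np.round(tray(P,v),3))
    for k,v in B.items():
        q=sel(P,v,.04,.07,.12); b=sel(P,v,.04,.02,.056); print(k,len(q),np.round(np.r_[q.mean(0),q[:,2].max()],3),len(b),np.round(b.mean(0),3))
i=viewer.camera_info('wrist'); print({k:np.round(v,3).tolist() for k,v in i.items() if not isinstance(v,str)})
# IK check
E
```

```text
top table z [-0.00528607 -0.00027233  0.00485085]
tray yellow [ 6.040e-01 -2.170e-01  7.236e+00  1.640e-01  5.800e-02  2.970e+02]
tray blue [ 6.060e-01 -6.500e-02  5.094e+00  1.620e-01  5.600e-02  2.990e+02]
tray green [6.070e-01 1.170e-01 3.051e+00 1.620e-01 1.420e-01 3.230e+02]
tray white [ 5.920e-01  2.120e-01 -7.804e+00  1.620e-01  5.800e-02  3.230e+02]
yellow 31 [ 0.419 -0.12   0.087  0.099] 22 [ 0.412 -0.115  0.042]
blue 38 [ 0.606 -0.366  0.085  0.098] 43 [ 0.6   -0.362  0.039]
green 40 [0.603 0.358 0.083 0.097] 40 [0.597 0.353 0.039]
white 36 [0.442 0.294 0.085 0.097] 33 [0.439 0.286 0.04 ]
wblue 34 [0.44  0.084 0.086 0.099] 22 [0.431 0.079 0.043]
wyellow 36 [ 0.466 -0.273  0.086  0.101] 37 [ 0.461 -0.266  0.04 ]
scene table z [-0.0009896   0.00118646  0.00355532]
tray yellow [ 6.040e-01 -2.150e-01  7.242e+00  1.650e-01  5.600e-02  6.150e+02]
tray blue [ 6.06e-01 -6.20e-02  5.20e+00  1.63e-01  5.70e-02  5.81e+02]
tray green [6.090e-01 1.180e-01 2.717e+00 1.620e-01 1.400e-01 6.760e+02]
tray white [ 5.870e-01  1.730e-01 -8.155e+00  1.630e-01  1.390e-01  5.420e+02]
yellow 68 [ 0.424 -0.121  0.084  0.097] 122 [ 0.431 -0.122  0.039]
blue 105 [ 0.612 -0.367  0.084  0.097] 173 [ 0.618 -0.365  0.039]
green 69 [0.606 0.358 0.084 0.097] 126 [0.611 0.353 0.039]
white 57 [0.448 0.295 0.083 0.096] 109 [0.453 0.291 0.039]
wblue 60 [0.446 0.085 0.084 0.098] 111 [0.452 0.082 0.038]
wyellow 78 [ 0.473 -0.274  0.084  0.097] 139 [ 0.479 -0.274  0.038]
{'intrinsics': [[339.715, 0.0, 253.057], [0.0, 339.715, 196.793], [0.0, 0.0, 1.0]], 'dist_coeffs': [-0.066, 0.0, 0.0, 0.0, 0.0], 'T_tool_cam': [[-0.0, -0.97, -0.245, -0.068], [-0.0, 0.245, -0.97, -0.17], [1.0, -0.0, -0.0, -0.001], [0.0, 0.0, 0.0, 1.0]]}
```

Tray sizes and bottle heights match the given dimensions. I'll start with blue, which is the most isolated.

```bash
cat >> h.py <<'E'
B=dict(yellow=(.422,-.120),blue=(.608,-.366),green=(.6045,.361),white=(.446,.297))
TR=dict(yellow=(.604,-.216,7.24),blue=(.606,-.0635,5.15),white=(.592,.212,-7.8))
CELL=dict(yellow=-.052,blue=.052,green=0,white=-.052)
HI=.20
def rot(a):
    z=np.array([np.sin(a),-np.cos(a),0]); y=np.array([0,0,-1.]); return np.c_[np.cross(y,z),y,z]
def goal(k):
    x,y,a=TR[k]; a=np.radians(a); return x+CELL[k]*np.cos(a), y+CELL[k]*np.sin(a), a
def pick(k):
    x,y=B[k]; R=rot(goal(k)[2])
    env.reach([x,y,HI],R); env.movel([x,y,.031],R,rate=.12)
    effector.grasp(15); print(k,'width',env.sense()['gripper_width'])
    env.movel([x,y,HI],R,rate=.15); s=env.sense(); print('lifted',s['gripper_width'],np.round(s['wrist_force'],2),s['t'])
def place(k):
    x,y,a=goal(k); R=rot(a)
    env.movel([x,y,HI],R,rate=.2); env.movel([x,y,.06],R,rate=.12); env.movel([x,y,.0355],R,rate=.04)
    s=env.sense(); print('down',np.round(s['ee_pos'],4),np.round(s['wrist_force'],2),s['gripper_width'])
    effector.release(); env.movel([x,y,HI],R,rate=.15); print('t',env.sense()['t'])
E
python3 - <<'E'
from h import *
for c in ['top','scene']:
    i=viewer.camera_info(c); P=cloud(np.load(c+'_d.npy'),i['intrinsics'],i['dist_coeffs'],i['rotation'],i['eye'])
    print('green',np.round(tray(P[abs(P[:,1]-.079)<.055],(.613,.079)),3))
pick('blue')
p,d=viewer.read_camera('scene'); cv2.imwrite('pics/s1.png',p[:,:,::-1])
E
```

```text
green [6.09e-01 7.30e-02 1.82e+00 1.61e-01 5.60e-02 2.76e+02]
green [6.110e-01 7.600e-02 2.717e+00 1.620e-01 5.800e-02 5.880e+02]
blue width 0.029634697926999853
lifted 0.029255308493166855 [-0.01 -0.48  0.37] 6.6417
```

View pics/s1.png

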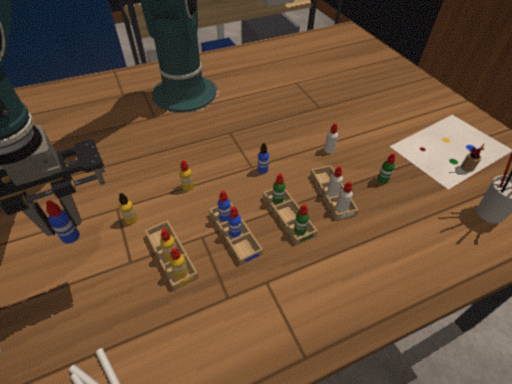

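Blue is held upright at about (62,225) and nothing else has been disturbed. Placing it now.

```bash
sed -i 's/^CELL/TR["green"]=(.611,.0765,2.3)\nCELL/' h.py
python3 - <<'E'
from h import *
place('blue')
pick('yellow')
p,d=viewer.read_camera('scene'); cv2.imwrite('pics/s2.png',cv2.resize(p[120:300,60:360,::-1],None,fx=2.5,fy=2.5))
E
```

```text
down [ 0.6578 -0.0588  0.0352] [-0.61  0.19 -0.74] 0.029642908950367686
t 12.7333
yellow width 0.029455744808695953
lifted 0.029715362033666818 [ 0.06 -0.93 -1.29] 17.4833
```

View pics/s2.png

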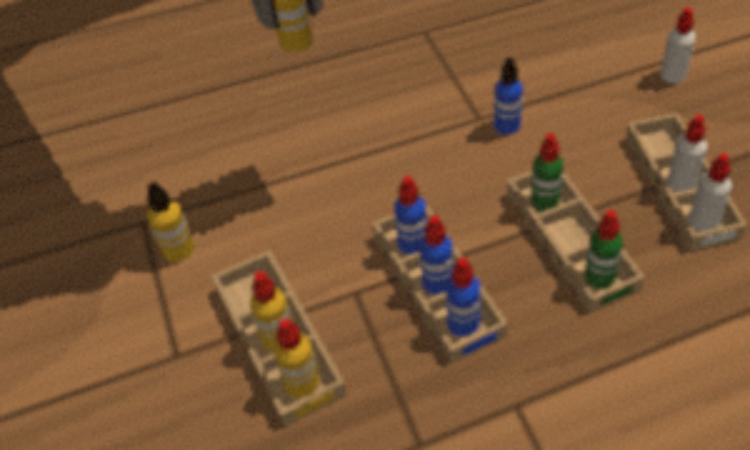

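Blue stands in its far cell at crop (463,308), in line with its stock bottles. Yellow is in the gripper at (293,25). Carrying on with the rest.

Run:
```python
from h import *
place('yellow'); pick('white')
p,d=viewer.read_camera('scene'); cv2.imwrite('pics/s3.png',cv2.resize(p[100:300,60:440,::-1],None,fx=2.1,fy=2.1))
```

```text
down [ 0.5523 -0.2225  0.0352] [-0.43 -0.24 -0.9 ] 0.02967427697511196
t 22.85
white width 0.029371653557558004
lifted 0.029499830364582248 [ 0.84 -0.21 -0.63] 28.5583
```

View pics/s3.png

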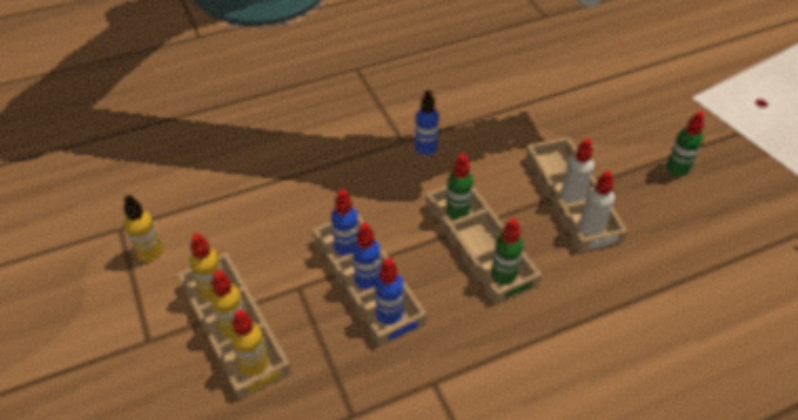

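Yellow is in its near cell at crop (203,268), and white is lifted with its base just visible at (590,0). White and green are next, followed by a depth check.

Run:
```python
from h import *
place('white'); pick('green'); place('green')
env.reach([.45,-.45,.3],rot(0))
for c in ['top','scene']:
    p,d=viewer.read_camera(c); cv2.imwrite(f'pics/{c}4.png',p[:,:,::-1] if c=='top' else cv2.resize(p[100:300,60:440,::-1],None,fx=2.1,fy=2.1))
    i=viewer.camera_info(c); P=cloud(d,i['intrinsics'],i['dist_coeffs'],i['rotation'],i['eye'])
    for k in CELL:
        x,y,a=goal(k)
        for o,n in ((0,'loose'),(-.052,'-'),(.052,'+')):
            if abs(CELL[k]+o)>.06: continue
            q=sel(P,(x+o*np.cos(a),y+o*np.sin(a)),.025,.074,.12)
            m=(q[:,:2].mean(0)-TR[k][:2])@np.array([[np.cos(a),-np.sin(a)],[np.sin(a),np.cos(a)]])
            print(c,k,n,'tray xy',np.round(m,4),'top',round(float(np.percentile(q[:,2],97)),4),len(q))
    for k,v in dict(wblue=(.441,.087),wyellow=(.466,-.277)).items(): print(k,np.round(sel(P,v,.04,.07,.12).mean(0),3))
print(env.sense()['t'])
```

```text
down [0.5404 0.2191 0.0352] [-0.26  0.51 -0.06] 0.02978600017604785
t 33.7
green width 0.029750727295715474
lifted 0.02974473445357875 [ 0.74 -0.85  0.27] 38.1583
down [0.611  0.0765 0.0353] [ 0.68 -0.73  0.14] 0.029564509862070803
t 44.0667
top yellow loose tray xy [-0.0558 -0.0004] top 0.1022 36
top yellow + tray xy [-0.0021  0.0009] top 0.0994 37
top blue loose tray xy [ 0.0484 -0.0009] top 0.0989 32
top blue - tray xy [-0.0024 -0.0007] top 0.1013 38
top green loose tray xy [-0.0025 -0.0019] top 0.1004 36
top green - tray xy [-0.0553 -0.003 ] top 0.099 34
top green + tray xy [ 0.0481 -0.0018] top 0.1005 35
top white loose tray xy [-0.0553 -0.0023] top 0.099 34
top white + tray xy [-0.001  -0.0015] top 0.0999 38
wblue [0.44  0.084 0.086]
wyellow [ 0.466 -0.273  0.085]
scene yellow loose tray xy [-0.0498 -0.0007] top 0.0999 83
scene yellow + tray xy [0.0038 0.0006] top 0.1002 90
scene blue loose tray xy [ 0.0553 -0.0013] top 0.1001 80
scene blue - tray xy [ 0.0043 -0.0004] top 0.1001 83
scene green loose tray xy [ 0.0034 -0.0018] top 0.0996 74
scene green - tray xy [-0.0493 -0.003 ] top 0.1002 70
scene green + tray xy [ 0.0542 -0.0022] top 0.1005 77
scene white loose tray xy [-0.0501 -0.0019] top 0.1006 66
scene white + tray xy [ 0.0041 -0.0012] top 0.0994 69
wblue [0.446 0.085 0.084]
wyellow [ 0.473 -0.274  0.084]
46.1833
```

View pics/scene4.png

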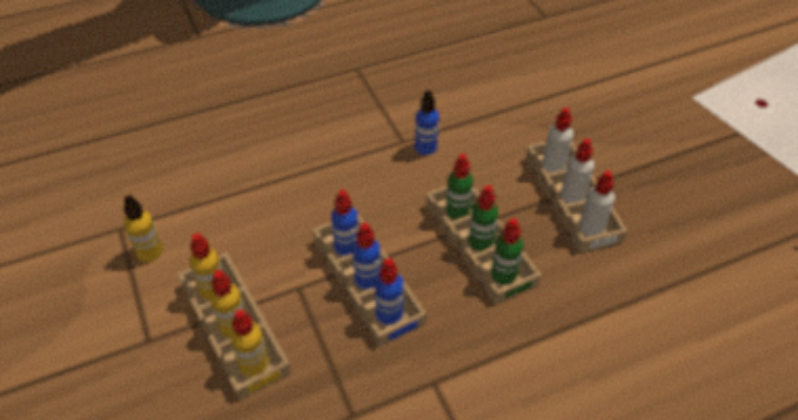

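All four bottles are upright, evenly spaced with their stock neighbours and at the same height. The washes haven't moved.

```bash
python3 -c "
from h import *
workorder.finish_job()"
```

```text
the job is handed in; nothing more can be done
```

All four red-capped bottles (blue, yellow, white, green) are standing in the empty cell of their own colour's tray, and I've handed the job in. I picked each one up by the body and lowered it slowly onto the cell floor. The last reading before hand-in was 46 s of the allowed 112 s.

My last checks with the top and scene cameras showed:
- **Position:** each bottle is about 1–2 mm from its cell centre relative to the fixed stock bottles beside it; the limit is 12 mm.
- **Height:** bottle tops are level with the stock bottles within about 3 mm, so they rest on the cell floor.
- **Upright:** all four look upright in the picture; I did not measure tilt separately.
- **Washes:** both black-capped bottles measure the same position as at the start, to within 1 mm.
- **Robot:** the gripper was open and clear of everything.

None of the final checks failed. The two cameras disagree by about 6 mm along the tray's long axis, but the stock bottles show the same shift. I take it as a viewing-angle effect, not a placing error.

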